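# Start the loose handle nut on its stud and run it down on the mould clamp

## Task

Close the casting mould: one of its two handle nuts is already tight, the other only stands loosely on the end of its stud. So that it does not cross-thread, leave it on the stud and first turn it backward (anticlockwise from above) until its thread start drops in, then turn it forward (clockwise) until its flange sits fully home on the clamp bar. Do not disturb the mug or the goggles.

Things in the scene. Friction and masses are not known exactly. Their poses are not given: they have to be found in the camera images.
- nut: Loose yellow-zinc handle nut, closed top, about 0.3 kg. Origin: underside centre of its flange; z up along the thread, x along its straight handle. Flange dia 62, body dia 50 up to z 41; on it the handle, 86 long (x), 16 thick (y), z 41 to 70. It stands on the stud's end, not fixed to it, with up to 1.5 mm of side play.
- nut_grip (a point): Point on the nut's axis 62 mm above its underside, in the handle, 8 mm below the handle's top: where to pinch it across the 16 mm from above. Fingertips reaching 19 mm further down clear the nut's body by 2 mm. Axes as the nut.
- mould: Fixed mould: plywood base 160 x 290 x 18 (x, y), blue-grey two-part mould, steel clamp bar along y, 246 long, 52 wide, top at z 128. Origin: centre of the base's underside on the bench. Vertical studs at y = +90 (loose nut) and y = -90 (a like nut, fixed, already tight). The tight nut's handle top is at z 198.
- seat (a point): Where the loose nut's stud comes out of the clamp bar's top face (stud axis, z 128 of the mould); axes as the mould. Nut origin's height above this point: 18 to 19 mm standing on the stud's end, 13.5 to 14 mm just after the thread start drops in, 0 when home. A firm grip can hold the nut up at the drop: ease the grip there or follow it down 5 mm.
- stud_thread (a point): Top of the stud, 33 mm above seat. Three-start right-hand thread, dia 36, lead 24 mm: sinks 3.8 mm a radian clockwise, light to turn, stays where left. Handle starts 15 to 55 deg clockwise of the clamp bar's line (y); the nut drops once within 5 deg of that line, and may be turned back up to 20 deg past it (over 50 loses the start); then about 205 deg clockwise to home.
- goggles: Bystander: clear goggles with a dark strap, 139 x 205 mm, 56 high. Origin: centre of the underside.
- mug: Bystander: white mug, 93 mm high, 83 mm wide plus handle. Origin: centre of the underside.
Things that resemble listed ones, but are neither listed nor needed, are in the scene too. What is meant by the nut is not blue, and is the smaller of those in its own colour.

How it is judged:
By the outcome, as a careful person would: the job done as asked, in the order asked, and still so for the second after the job is handed in, with the robot touching nothing.
It also fails if it takes over 67 s, if anything falls off the work surface, if the arm or the gripper's body presses on something with over 40 N, if the wrist force passes 120 N, or if a joint passes its speed limit or range.

## Robot

A 7-joint arm with a two-finger parallel gripper is mounted at the origin on a cart in front of the work surface, level with it; the furniture and walls round the work are solid. World frame = base frame: x ahead of the robot, y to its left, z up, the work surface at z = 0. Lengths are in m, angles in rad, forces in N, time in s.
With the tool pointing down it reaches from about 0.35 to 0.9 m from the base axis. Payload 8.1 kg.
Tool frame: the origin (TCP) lies where the fingers leave the gripper's body, on its centre line; the fingertips stand 66 mm ahead of it and the grasp point (between the pads) lies 47 mm ahead of it; z points along the fingers, y is the line along which they close (so a half turn about z gives the same grasp; the last joint's range is limited). The gripper opens to 92 mm and grips with 3 to 60 N. Pads are 19 mm wide; open, the fingers measure 130 mm over their backs; the gripper's body (75 mm by 190 mm) begins 47 mm behind the grasp point.
Start: joints at [1.193, 0.434, 0.025, 1.573, -0.012, 1.134, -0.075], TCP at [0.17, -0.602, 0.292] pointing down, gripper open.
Joint ranges: [-2.62, 2.62], [-0.44, 2.09], [-1.27, 1.32], [0.08, 2.57], [-1.32, 4.46], [0.12, 2], [-2.74, 2.74]. Speed limits (rad/s): [2.22, 2.22, 3.01, 3.01, 3.14, 3.14, 3.14].

## Interface

Orientations are given as a rotation vector (axis times angle).
In Python, from cell import arm gives the robot as it stands.
- The arm moves only by the tool send_rows, never from a script. Its argument "motion" is text: rows parted by semicolons, each of 7 numbers parted by spaces: the closure, from 0 (fully open) to 1 (shut), then the shift along the world's x, y, z in m, then the turn, a rotation vector about the world's x, y, z in degrees. A call has 1 to 5 rows; each row shifts and turns the commanded pose from where the row before left it; what a row does not reach is not made up. A row lasts 1/8 s, in which the tool goes at most 62.5 mm and 10.7 degrees, less where a joint would pass 70% of its speed; a pose out of reach is approached as far as the arm can. A call is refused whole if a number of a shift passes 0.0625 or a number of a turn 10.7, either way. A call with a gripper value outside its range is refused whole. The fingers move at their own pace and stop on an object; "force" is the grip in N (left out, the last holds). Time passes only in rows, so rows that do not move let the fingers close. It gives the time, the measured TCP pose, the force, the opening and the grip force at its end, in the units of the state.
- arm.observe(): the state, without advancing time (a new reading comes with each control period).
- arm.get_image(name): name is "scene" or "top" or "wrist"; returns (picture, depth): 400x640x3 uint8, blue, green, red; 400x640 float32, m along the optical axis (not along the pixel's ray), 0 where there is no reading.
- arm.camera_model(name): a dict with "fx", "fy", "cx", "cy" (pixels), "view" (4x4, takes a point from world to camera coordinates). Camera axes: x right, y down, z forward; pixel columns grow to the right and rows downward; lengths in m; the calibration is good to about 2 mm. A picture is of the moment at which its call begins: read the wrist's pose just before it. camera_model takes no time and is no camera call; for the wrist camera it gives the pose at the moment of the call.
- arm.sign_off(): hands the job in; it is judged then, once.
The state is a dict: "clock": time; "joints": joint angles; "dq": joint speeds; "joint_efforts": joint torques, N m; "position": TCP position; "ee_rot": TCP orientation; "force": force on the tool from outside, world axes, zero at the start; "ft_torque": the same for the moment, N m; "width": opening from 0.0 (shut) to 1.0 (fully open); "gripper_force": force on a finger pad.
Only numpy, scipy, OpenCV 4.12 (cv2) and the standard library are available. Lean on these libraries where they do the work, as an engineer would, in place of code of your own. Each camera call takes 0.05 s, during which the arm holds its last target. There are 200 camera calls.

## Working session

There is one attempt and no reset: what is moved stays moved. The work goes in short steps, Python scripts to look and compute and a tool call to move; the robot and the scene stay as the last step left them, time stands still between calls to the robot, and variables do not carry over. Pictures are saved under pics/ and viewed, at most 10 in all, crops included, and the job is handed in when it is done.

Besides the shell and the picture viewer there is one more tool, called after ">>>" as a command line: name --argument value ..., lists and objects as JSON in quotes. send_rows: Moves the arm, as the interface text tells. Its arguments: {"type":"object","properties":{"motion":{"type":"string"},"force":{"type":"number"}},"required":["motion"]}

```bash
mkdir -p pics; cat > h.py <<'E'
import numpy as np, cv2
from cell import arm
def snap(n):
    m=arm.camera_model(n); p,d=arm.get_image(n); return p,d,m
def cloud(d,m):
    v,u=np.mgrid[:d.shape[0],:d.shape[1]]
    P=np.stack([(u-m['cx'])/m['fx']*d,(v-m['cy'])/m['fy']*d,d,np.ones_like(d)],-1)
    W=(P@np.linalg.inv(np.array(m['view'])).T)[...,:3]; W[d<=0]=np.nan; return W
E
python3 - <<'E'
from h import *
for n in ['top','scene']:
    p,d,m=snap(n); cv2.imwrite(f'pics/{n}0.png',p); np.save(f'{n}0.npy',cloud(d,m))
    print(n,np.linalg.inv(np.array(m['view']))[:3,3],m['fx'])
s=arm.observe(); print(s)
E
```

```text
top [ 0.35224259 -0.01571659  1.23234768] 382.102484244444
scene [ 0.73550964 -1.05940883  0.92501528] 423.23997935530355
{'clock': 0.1, 'joints': array([ 1.19338482,  0.43518841,  0.02496618,  1.57399412, -0.01158648,
        1.13398155, -0.0751023 ]), 'dq': array([-0.00103654, -0.00166508, -0.00026698, -0.00402692, -0.00029743,
        0.0022929 ,  0.0001948 ]), 'joint_efforts': array([ 2.72617581e-03, -6.69120669e+01,  9.87878367e-01, -3.15144432e+01,
       -6.04901905e-02,  3.72728601e-02,  7.39928601e-05]), 'position': array([ 0.16946526, -0.60121737,  0.29150612]), 'ee_rot': array([-3.11062054e+00, -4.30033827e-01,  5.22713836e-04]), 'force': array([-0.64414972,  1.24805008, -0.5471569 ]), 'ft_torque': array([-0.0185151 , -0.01172633,  0.01302943]), 'gripper_force': 0.0, 'width': 0.998949071367698}
```

View pics/top0.png

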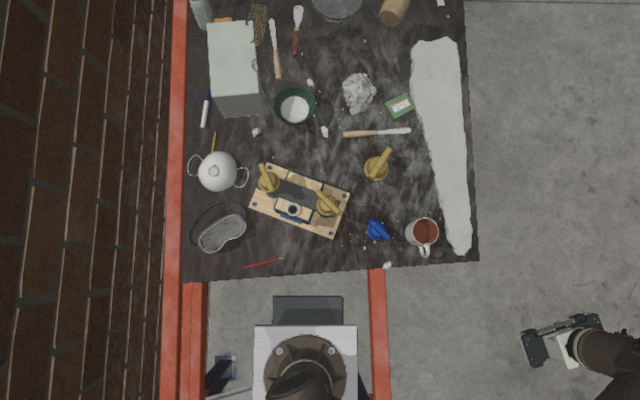

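View pics/scene0.png

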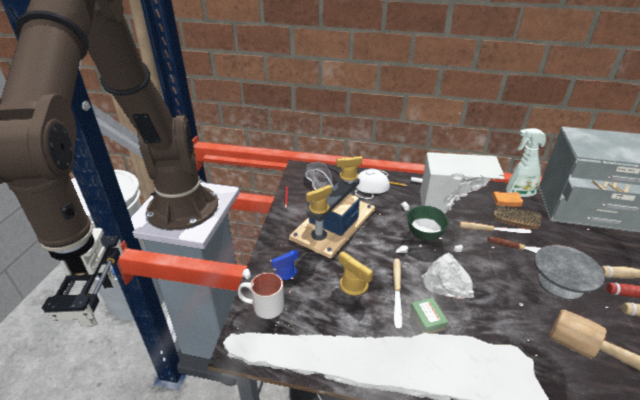

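```bash
python3 - <<'E'
from h import *
p=cv2.imread('pics/top0.png'); W=np.load('top0.npy'); S=np.load('scene0.npy')
cv2.imwrite('pics/c1.png',cv2.resize(p[150:250,235:365],None,fx=6,fy=6,interpolation=cv2.INTER_CUBIC))
for nm,C in(('top',W),('scene',S)):
    for lo,hi in((.18,.203),(.203,.24)):
        M=(C[...,2]>lo)&(C[...,2]<hi)&(C[...,0]>.3)&(C[...,0]<.75)&(abs(C[...,1])<.35)
        n,l,st,ce=cv2.connectedComponentsWithStats(M.astype(np.uint8))
        for i in range(1,n):
            if st[i,4]>15:
                q=C[l==i]; r=cv2.minAreaRect(q[:,:2].astype(np.float32)*1000)
                print(nm,lo,st[i],q.mean(0).round(4),np.percentile(q[:,2],[10,50,95]).round(4),np.round(r[0],1),np.round(r[1],1),round(r[2],1))
E
```

```text
top 0.18 [268 172   9  14  58] [0.5772 0.0922 0.1853] [0.1826 0.1847 0.1885] [578.1  91.5] [39.2 13.7] 23.1
top 0.18 [260 175   8  14  54] [0.5648 0.1177 0.186 ] [0.1838 0.1862 0.1894] [564.4 119.1] [37.9 14.4] 23.7
top 0.18 [316 190  25  25 196] [ 0.5075 -0.0632  0.1955] [0.1916 0.1959 0.1996] [507.6 -63.5] [83.7 16.5] 44.4
top 0.203 [259 163  16  30 184] [0.5712 0.1045 0.2144] [0.2116 0.2147 0.2181] [572.  104.9] [84.8 15.9] 23.5
scene 0.18 [336 162  26  10 148] [0.5768 0.0961 0.1917] [0.1829 0.192  0.2017] [577.1  93.1] [83.1 30.6] 15.2
scene 0.18 [306 185  25  16 193] [ 0.5118 -0.0683  0.1922] [0.1828 0.1937 0.1995] [511.3 -65. ] [84.6 21.4] 46.4
scene 0.203 [336 156  26   9 144] [0.5746 0.1    0.212 ] [0.2051 0.213  0.2176] [573.9 101.2] [82.6 22. ] 26.5
```

View pics/c1.png

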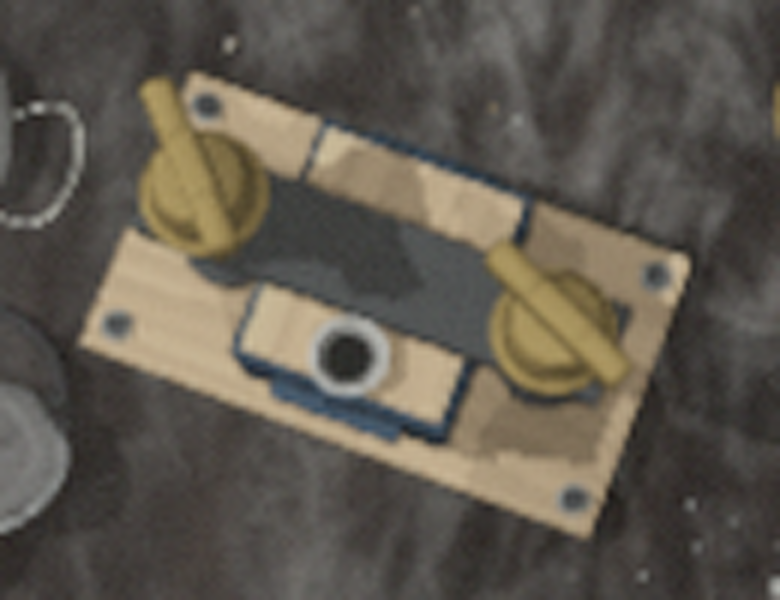

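Pictures: the loose nut is the left one, at (268,180) in the top image, with its handle top at 0.215 m. The tight one is at (328,204), top 0.196 m. The larger decoy stands on the bench at (377,165). The axes are 180 mm apart, as given. The bar line is at 69° from world x and the loose handle at 23.5°, so it is 45.5° clockwise of the bar.

>>> send_rows --motion "0 0.03 0.03 0.02 0 0 0; 0 0.04 0.05 0.02 0 0 1; 0 0.04 0.06 0.01 0 0 1; 0 0.035 0.06 0 0 0 1; 0 0.035 0.06 0 0 0 1"

```text
clock: 0.72
position: [0.3349, -0.3635, 0.3394]
ee_rot: [3.095, 0.539, 0.0]
force: [1.5, 0.7, -0.0]
width: 1.001
gripper_force: 0.0
```

>>> send_rows --motion "0 0.035 0.06 0 0 0 1; 0 0.035 0.06 0 0 0 1; 0 0.035 0.06 0 0 0 1; 0 0.035 0.06 0 0 0 1; 0 0.03 0.06 0 0 0 0"

```text
clock: 1.35
position: [0.4887, -0.092, 0.3393]
ee_rot: [3.074, 0.646, -0.0]
force: [1.5, -0.3, 0.5]
width: 0.996
gripper_force: 0.0
```

>>> send_rows --motion "0 0.03 0.06 0 0 0 0; 0 0.02 0.055 0 0 0 0; 0 0 0.02 0 0 0 0; 0 0 0 0 0 0 0; 0 0 0 0 0 0 0"

```text
clock: 1.98
position: [0.5359, 0.0358, 0.3392]
ee_rot: [3.074, 0.644, -0.001]
force: [0.5, 0.1, 0.5]
width: 1.001
gripper_force: 0.0
```

>>> send_rows --motion "0 0.012 0.023 0 0 0 0; 0 0.012 0.023 0 0 0 0; 0 0.012 0.023 0 0 0 0; 0 0 0 0 0 0 0; 0 0 0 0 0 0 0"

```text
clock: 2.6
position: [0.572, 0.1043, 0.3393]
ee_rot: [3.074, 0.643, -0.001]
force: [-0.2, -1.4, 0.7]
width: 1.002
gripper_force: 0.0
```

```bash
python3 - <<'E'
from h import *
s=arm.observe(); print(s['position'],s['joints'].round(3))
p,d,m=snap('wrist'); cv2.imwrite('pics/w1.png',p); C=cloud(d,m)
for lo,hi in((.205,.235),(.05,.175)):
    M=(C[...,2]>lo)&(C[...,2]<hi)&(np.hypot(C[...,0]-.572,C[...,1]-.105)<.06)
    n,l,st,ce=cv2.connectedComponentsWithStats(M.astype(np.uint8))
    for i in range(1,n):
        if st[i,4]>200:
            q=C[l==i]; r=cv2.minAreaRect(q[:,:2].astype(np.float32)*1000)
            print(lo,st[i],q.mean(0).round(4),np.percentile(q[:,2],[5,50,95]).round(4),r)
E
```

```text
[0.57197604 0.10425911 0.33933434] [ 0.035  0.367 -0.425  1.586  0.159  1.224 -1.578]
0.205 [ 312  155   21  101 1928] [0.5774 0.108  0.2142] [0.2113 0.2144 0.2162] ((574.7168579101562, 106.7197265625), (84.74710083007812, 15.918004989624023), 23.74897003173828)
0.05 [286 144  43  59 643] [0.583  0.1324 0.1388] [0.1163 0.1279 0.1671] ((580.2880859375, 130.0899658203125), (23.417659759521484, 57.707801818847656), 77.8885498046875)
0.05 [ 331  156   44   76 1827] [0.5756 0.0666 0.1218] [0.074  0.1269 0.1543] ((574.2344360351562, 67.84020233154297), (88.84440612792969, 50.499637603759766), 24.683130264282227)
```

View pics/w1.png

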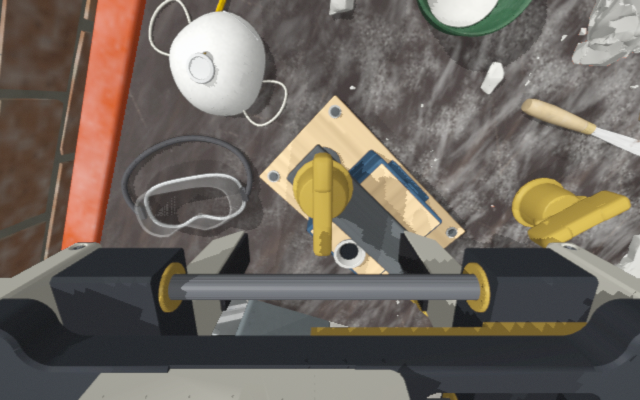

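The wrist picture shows the nut handle at (323,200) between the fingers. J7 is at −90°, so I take the half-turned grasp, which lets the whole turn fit in a single grip.

>>> send_rows --motion "0 0 0 0 0 0 10.6; 0 0 0 0 0 0 10.6; 0 0 0 0 0 0 10.6; 0 0 0 0 0 0 10.6; 0 0 0 0 0 0 10.6"

```text
clock: 3.28
position: [0.5719, 0.1046, 0.3395]
ee_rot: [2.458, 1.955, -0.001]
force: [-0.1, -1.3, 0.8]
width: 0.999
gripper_force: 0.0
```

>>> send_rows --motion "0 0 0 0 0 0 10.6; 0 0 0 0 0 0 10.6; 0 0 0 0 0 0 10.6; 0 0 0 0 0 0 10.6; 0 0 0 0 0 0 10.6"

```text
clock: 3.9
position: [0.5719, 0.1046, 0.3395]
ee_rot: [1.328, 2.846, -0.002]
force: [0.3, -1.0, -1.0]
width: 0.998
gripper_force: 0.0
```

>>> send_rows --motion "0 0 0 0 0 0 10.6; 0 0 0 0 0 0 10.6; 0 0 0 0 0 0 10.6; 0 0 0 0 0 0 10.6; 0 0 0 0 0 0 10.6"

```text
clock: 4.53
position: [0.572, 0.1045, 0.3394]
ee_rot: [-0.082, 3.14, -0.002]
force: [-0.9, 0.0, -0.6]
width: 0.999
gripper_force: 0.0
```

>>> send_rows --motion "0 0 0 0 0 0 10.6; 0 0 0 0 0 0 10.4; 0 0 0 0 0 0 0; 0 0 0 0 0 0 0; 0 0 0 0 0 0 0"

```text
clock: 5.15
position: [0.572, 0.106, 0.3396]
ee_rot: [-0.642, 3.075, -0.001]
force: [-0.4, -1.1, 0.7]
width: 0.999
gripper_force: 0.0
```

```bash
python3 - <<'E'
from h import *
from scipy.spatial.transform import Rotation as R
s=arm.observe(); X=R.from_rotvec(s['ee_rot']).as_matrix()[:,0]
print(s['position'],s['joints'].round(3),np.degrees(np.arctan2(X[1],X[0]))%360)
p,d,m=snap('wrist'); cv2.imwrite('pics/w2.png',p); C=cloud(d,m)
M=(C[...,2]>.205)&(C[...,2]<.235)&(np.hypot(C[...,0]-.572,C[...,1]-.105)<.06)
n,l,st,ce=cv2.connectedComponentsWithStats(M.astype(np.uint8))
for i in range(1,n):
    if st[i,4]>200:
        q=C[l==i]; r=cv2.minAreaRect(q[:,:2].astype(np.float32)*1000)
        print(st[i],np.percentile(q[:,2],[5,50,95]).round(4),r)
E
```

```text
[0.57199574 0.10598083 0.33956718] [ 0.447  0.564 -1.13   1.552  0.518  1.357  1.248] 203.59109511821225
[ 313  161   21  101 1885] [0.2113 0.2144 0.2162] ((573.1664428710938, 105.86175537109375), (84.91622924804688, 15.922405242919922), 23.623231887817383)
```

>>> send_rows --motion "0 0.0015 0 -0.03 0 0 0; 0 0 0 -0.03 0 0 0; 0 0 0 -0.02 0 0 0; 0 0 0 -0.004 0 0 0; 0 0 0 0 0 0 0" --force 8

```text
clock: 5.82
position: [0.5737, 0.1066, 0.256]
ee_rot: [-0.646, 3.074, 0.0]
force: [1.6, -0.5, 1.1]
width: 0.999
gripper_force: 0.0
```

>>> send_rows --motion "0.8 0 0 0 0 0 0; 0.9 0 0 0 0 0 0; 0.9 0 0 0 0 0 0; 0.9 0 0 0 0 0 0; 0.9 0 0 0 0 0 0" --force 8

```text
clock: 6.45
position: [0.5735, 0.1062, 0.2555]
ee_rot: [0.646, -3.074, -0.0]
force: [1.1, 0.5, -0.0]
width: 0.508
gripper_force: 0.0
```

>>> send_rows --motion "0.9 0 0 0 0 0 0; 0.9 0 0 0 0 0 0; 0.9 0 0 0 0 0 0; 0.9 0 0 0 0 0 0; 0.9 0 0 0 0 0 0"

```text
clock: 7.08
position: [0.5735, 0.1062, 0.2555]
ee_rot: [0.646, -3.074, 0.0]
force: [-0.2, 1.2, 0.2]
width: 0.176
gripper_force: 8.0
```

>>> send_rows --motion "0.9 0 0 0 0 0 9; 0.9 0 0 0 0 0 9; 0.9 0 0 0 0 0 9; 0.9 0 0 0 0 0 9; 0.9 0 0 0 0 0 0"

```text
clock: 7.7
position: [0.5736, 0.1062, 0.2554]
ee_rot: [-1.563, 2.725, 0.001]
force: [0.3, -0.7, 0.2]
width: 0.173
gripper_force: 8.0
```

```bash
cat > st.py <<'E'
from h import *
from scipy.spatial.transform import Rotation as R
s=arm.observe(); Q=R.from_rotvec(s['ee_rot']).as_matrix(); X=Q[:,0]
print(s['clock'],s['position'].round(4),s['joints'].round(3),'yaw',np.degrees(np.arctan2(X[1],X[0]))%360,'z',Q[:,2].round(3),s['force'].round(1),s['ft_torque'].round(2),s['width'],s['gripper_force'])
E
python3 st.py
```

```text
7.7 [0.5736 0.1062 0.2554] [ 0.472  0.7   -1.204  1.663  0.681  1.266  1.74 ] yaw 239.67901238424696 z [-0.  0. -1.] [ 0.3 -0.7  0.2] [ 0.08 -0.12  0.02] 0.1729148820683783 7.99298956990242
```

Good. On to just past the bar line (249°), then follow the drop down.

>>> send_rows --motion "0.9 0 0 0 0 0 5; 0.9 0 0 0 0 0 5; 0.9 0 0 0 0 0 1; 0.9 0 0 0 0 0 0; 0.9 0 0 0 0 0 0"

```text
clock: 8.32
position: [0.5735, 0.1062, 0.2554]
ee_rot: [1.816, -2.563, 0.0]
force: [0.1, 0.9, -2.3]
width: 0.177
gripper_force: 8.0
```

>>> send_rows --motion "0.9 0 0 -0.0015 0 0 0; 0.9 0 0 -0.0015 0 0 0; 0.9 0 0 -0.002 0 0 0; 0.9 0 0 0 0 0 0; 0.9 0 0 0 0 0 0" --force 4

```text
clock: 8.95
position: [0.5736, 0.1064, 0.2507]
ee_rot: [-1.818, 2.562, 0.0]
force: [-0.4, -1.0, 2.6]
width: 0.178
gripper_force: 4.0
```

```bash
python3 st.py; python3 - <<'E'
from h import *
p,d,m=snap('wrist'); cv2.imwrite('pics/w3.png',p); C=cloud(d,m)
p,d,m=snap('scene'); cv2.imwrite('pics/s3.png',cv2.resize(p[130:230,270:400],None,fx=6,fy=6,interpolation=cv2.INTER_CUBIC))
M=(C[...,2]>.19)&(C[...,2]<.235)&(np.hypot(C[...,0]-.5735,C[...,1]-.106)<.05)
q=C[M]; print(M.sum(),np.percentile(q[:,2],[5,50,95]).round(4),cv2.minAreaRect(q[:,:2].astype(np.float32)*1000))
E
```

```text
8.95 [0.5736 0.1064 0.2507] [ 0.475  0.712 -1.214  1.668  0.697  1.265  1.92 ] yaw 250.73997966274834 z [ 0.  0. -1.] [-0.4 -1.   2.6] [ 0.06  0.17 -0.03] 0.1775780225458608 4.000107049942017
5082 [0.1958 0.2103 0.2262] ((569.7855834960938, 104.77339935302734), (46.89506912231445, 80.01206970214844), 0.4061923027038574)
```

```bash
python3 - <<'E'
from h import *
p=cv2.imread('pics/w3.png'); s=cv2.imread('pics/s3.png')
cv2.imwrite('pics/v3.png',np.hstack([cv2.resize(p[120:320,230:400],(510,600)),cv2.resize(s,(290,223)) if 0 else cv2.resize(s[:,200:490],(290,600))]))
_,d,m=snap('wrist'); C=cloud(d,m)
hsv=cv2.cvtColor(p,cv2.COLOR_BGR2HSV); Y=(hsv[...,0]>18)&(hsv[...,0]<32)&(hsv[...,1]>120)
M=Y&(np.hypot(C[...,0]-.5735,C[...,1]-.106)<.05)&(C[...,2]>.17); z=C[M][:,2]
print(np.histogram(z,bins=np.arange(.17,.24,.003)))
E
```

```text
(array([ 116,  153,  137,  314,   55,    3,   21,   37,   42,   46,   40,
         69,  487, 2480,  251,    0,    0,    0,    0,    0,    0,    0,
          0]), array([0.17 , 0.173, 0.176, 0.179, 0.182, 0.185, 0.188, 0.191, 0.194,
       0.197, 0.2  , 0.203, 0.206, 0.209, 0.212, 0.215, 0.218, 0.221,
       0.224, 0.227, 0.23 , 0.233, 0.236, 0.239]))
```

View pics/v3.png

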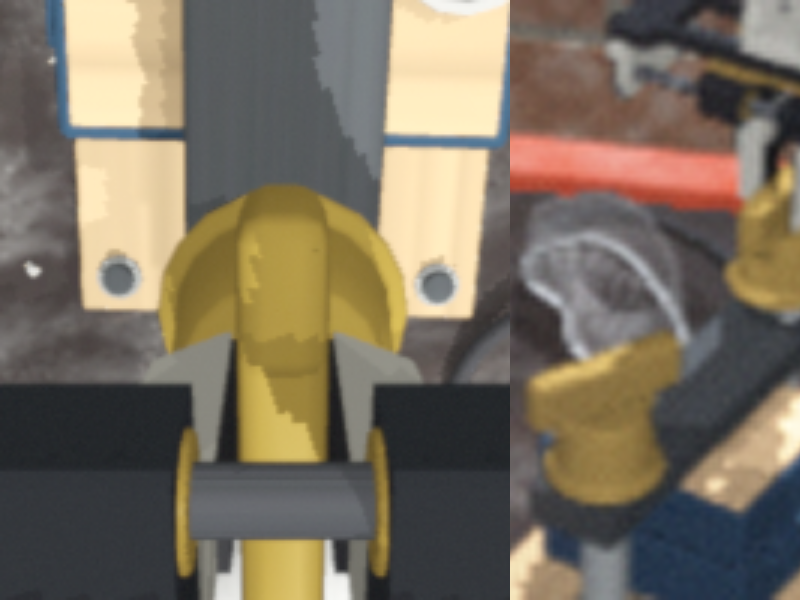

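The wrist view shows the handle lying along the bar, and its top has sunk about 4 mm, so the thread start has dropped in. Now I turn clockwise and follow it down.

>>> send_rows --motion "0.9 0 0 0 0 0 -5; 0.9 0 0 -0.0006 0 0 -10; 0.9 0 0 -0.0007 0 0 -10; 0.9 0 0 -0.0007 0 0 -10; 0.9 0 0 -0.0003 0 0 -5" --force 7

```text
clock: 9.72
position: [0.5735, 0.1063, 0.248]
ee_rot: [-0.827, 3.031, -0.0]
force: [-0.3, 0.9, -1.5]
width: 0.174
gripper_force: 7.0
```

```bash
python3 st.py
```

```text
9.725 [0.5735 0.1063 0.248 ] [ 0.405  0.629 -1.047  1.677  0.583  1.183  1.313] yaw 210.50907504458274 z [ 0. -0. -1.] [-0.3  0.9 -1.5] [ 0.17 -0.05  0.01] 0.1741382179804236 6.999101042747498
```

>>> send_rows --motion "0.9 0 0 -0.0007 0 0 -10; 0.9 0 0 -0.0007 0 0 -10; 0.9 0 0 -0.0007 0 0 -10; 0.9 0 0 -0.0007 0 0 -10; 0.9 0 0 -0.0006 0 0 -10"

```text
clock: 10.35
position: [0.5734, 0.1063, 0.2447]
ee_rot: [-0.534, -3.096, -0.0]
force: [-1.2, -0.6, -1.1]
width: 0.171
gripper_force: 7.0
```

>>> send_rows --motion "0.9 0 0 -0.0007 0 0 -10; 0.9 0 0 -0.0007 0 0 -10; 0.9 0 0 -0.0007 0 0 -10; 0.9 0 0 -0.0007 0 0 -10; 0.9 0 0 -0.0006 0 0 -10"

```text
clock: 10.98
position: [0.5737, 0.1061, 0.2415]
ee_rot: [1.792, 2.579, 0.0]
force: [-0.3, -0.8, 0.9]
width: 0.18
gripper_force: 7.0
```

```bash
python3 st.py
```

```text
10.975 [0.5737 0.1061 0.2415] [ 0.159  0.491 -0.618  1.704  0.321  1.05  -0.209] yaw 110.41161567860881 z [ 0.001 -0.    -1.   ] [-0.3 -0.8  0.9] [-0.22 -0.03  0.05] 0.17978195080748913 6.99618861079216
```

>>> send_rows --motion "0.9 0 0 -0.0007 0 0 -10; 0.9 0 0 -0.0007 0 0 -10; 0.9 0 0 -0.0007 0 0 -10; 0.9 0 0 -0.0007 0 0 -10; 0.9 0 0 -0.0006 0 0 -10"

```text
clock: 11.6
position: [0.5735, 0.1064, 0.2382]
ee_rot: [2.715, 1.581, 0.0]
force: [-1.5, -1.3, 2.2]
width: 0.177
gripper_force: 7.0
```

>>> send_rows --motion "0.9 0 0 -0.0003 0 0 -5; 0.9 0 0 -0.0003 0 0 -5; 0.9 0 0 -0.0003 0 0 -4; 0.9 0 0 0 0 0 0; 0.9 0 0 0 0 0 0"

```text
clock: 12.22
position: [0.5736, 0.1065, 0.2372]
ee_rot: [-2.883, -1.249, -0.001]
force: [-0.3, -0.2, 2.7]
width: 0.172
gripper_force: 7.0
```

```bash
python3 st.py
```

```text
12.225 [0.5736 0.1065 0.2372] [-0.021  0.447 -0.354  1.724  0.179  1.002 -1.193] yaw 46.84651682712789 z [ 0.  0. -1.] [-0.3 -0.2  2.7] [0.15 0.19 0.04] 0.1719268315512271 7.002329304814339
```

>>> send_rows --motion "0.9 0 0 -0.0002 0 0 -3; 0.9 0 0 0 0 0 -3; 0.9 0 0 0 0 0 -3; 0.9 0 0 0 0 0 0; 0.9 0 0 0 0 0 0" --force 15

```text
clock: 12.85
position: [0.5736, 0.1064, 0.2368]
ee_rot: [-2.972, -1.019, -0.0]
force: [0.7, 0.0, -0.8]
width: 0.172
gripper_force: 15.0
```

```bash
python3 st.py
```

```text
12.85 [0.5736 0.1064 0.2368] [-0.047  0.443 -0.317  1.727  0.16   0.997 -1.333] yaw 37.841050648318024 z [ 0.  0. -1.] [ 0.7  0.  -0.8] [ 0.24 -0.12  0.06] 0.17248433965350263 15.000114440917969
```

>>> send_rows --motion "0.9 0 0 -0.0003 0 0 -4; 0.9 0 0 -0.0002 0 0 -4; 0.9 0 0 0 0 0 -4; 0.9 0 0 0 0 0 0; 0.9 0 0 0 0 0 0" --force 20

```text
clock: 13.48
position: [0.5736, 0.1065, 0.2364]
ee_rot: [-3.062, -0.703, -0.0]
force: [0.3, 1.1, 0.9]
width: 0.172
gripper_force: 20.0
```

```bash
python3 st.py
```

```text
13.475 [0.5736 0.1065 0.2364] [-0.082  0.437 -0.268  1.73   0.134  0.992 -1.519] yaw 25.869038602412868 z [ 0.  0. -1.] [0.3 1.1 0.9] [ 0.43 -0.17  0.04] 0.1722448576183749 20.001022517681122
```

```bash
python3 - <<'E'
from h import *
p,d,m=snap('wrist'); C=cloud(d,m)
hsv=cv2.cvtColor(p,cv2.COLOR_BGR2HSV); Y=(hsv[...,0]>18)&(hsv[...,0]<32)&(hsv[...,1]>120)
r=np.hypot(C[...,0]-.5735,C[...,1]-.106); M=Y&(r<.05)&(C[...,2]>.12); z=C[M][:,2]
h,b=np.histogram(z,bins=np.arange(.12,.22,.002)); print([(round(x,3),int(n)) for x,n in zip(b,h) if n>20])
q=C[M&(C[...,2]>.190)]; print(cv2.minAreaRect(q[:,:2].astype(np.float32)*1000))
s,_,_=snap('scene'); s=s[130:230,290:380]
cv2.imwrite('pics/v4.png',np.hstack([cv2.resize(p[120:320,230:400],(510,600)),cv2.resize(s,(290,600))]) if 0 else np.hstack([cv2.resize(p[120:320,230:400],(400,470)),cv2.resize(s,(400,470))]))
E
```

```text
[(np.float64(0.13), 56), (np.float64(0.132), 382), (np.float64(0.134), 272), (np.float64(0.136), 53), (np.float64(0.138), 46), (np.float64(0.14), 31), (np.float64(0.142), 39), (np.float64(0.144), 35), (np.float64(0.146), 37), (np.float64(0.148), 42), (np.float64(0.15), 35), (np.float64(0.152), 43), (np.float64(0.154), 49), (np.float64(0.156), 73), (np.float64(0.158), 87), (np.float64(0.16), 109), (np.float64(0.162), 93), (np.float64(0.164), 99), (np.float64(0.166), 265), (np.float64(0.168), 34), (np.float64(0.176), 25), (np.float64(0.178), 29), (np.float64(0.18), 26), (np.float64(0.182), 31), (np.float64(0.184), 35), (np.float64(0.186), 28), (np.float64(0.188), 35), (np.float64(0.19), 53), (np.float64(0.192), 297), (np.float64(0.194), 1066), (np.float64(0.196), 1751), (np.float64(0.198), 90)]
((576.598876953125, 117.35519409179688), (71.05058288574219, 78.64420318603516), 87.33563232421875)
```

View pics/v4.png

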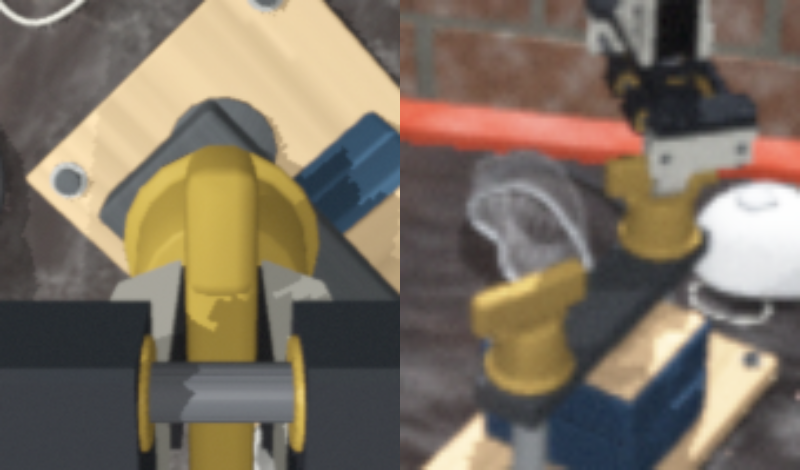

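>>> send_rows --motion "0.9 0 0 0 0 0 -4; 0.9 0 0 -0.0002 0 0 -4; 0.9 0 0 0 0 0 -4; 0.9 0 0 0 0 0 -4; 0.9 0 0 0 0 0 0"

```text
clock: 14.2
position: [0.5737, 0.1065, 0.2364]
ee_rot: [3.13, 0.27, 0.001]
force: [0.3, 1.5, 3.3]
width: 0.187
gripper_force: 21.3
```

```bash
python3 st.py
```

```text
14.2 [0.5737 0.1065 0.2364] [-0.129  0.431 -0.203  1.735  0.102  0.986 -1.768] yaw 9.857181170503125 z [ 0.001 -0.    -1.   ] [0.3 1.5 3.3] [ 0.35 -0.01  0.55] 0.187248221815855 21.29060255829245
```

The stop is reached: the torque has risen to 0.55 N·m and the pads are being wedged open. A firmer squeeze to snug it.

>>> send_rows --motion "0.9 0 0 0 0 0 0; 0.9 0 0 0 0 0 0; 0.9 0 0 0 0 0 0; 0.9 0 0 0 0 0 0" --force 40

```text
clock: 14.7
position: [0.5737, 0.1064, 0.2364]
ee_rot: [-3.13, -0.267, -0.001]
force: [0.5, 2.7, 5.9]
width: 0.185
gripper_force: 40.7
```

```bash
python3 st.py
```

```text
14.7 [0.5737 0.1064 0.2364] [-0.128  0.431 -0.203  1.735  0.101  0.986 -1.77 ] yaw 9.767223713549383 z [ 0.001  0.    -1.   ] [0.5 2.7 5.9] [ 0.51 -0.12  0.76] 0.18523716529324372 40.70606437046081
```

>>> send_rows --motion "0.6 0 0 0 0 0 0; 0.3 0 0 0 0 0 0; 0.3 0 0 0 0 0 0; 0.2 0 0 0 0 0 0; 0 0 0 0 0 0 0"

```text
clock: 15.32
position: [0.5735, 0.1061, 0.2361]
ee_rot: [3.13, 0.266, -0.0]
force: [0.8, -0.0, -0.0]
width: 0.675
gripper_force: 0.0
```

>>> send_rows --motion "0 0 0 0.02 0 0 0; 0 0 0 0.03 0 0 0; 0 0 0 0.04 0 0 0; 0 -0.03 0 0.03 0 0 0; 0 0 0 0 0 0 0"

```text
clock: 15.95
position: [0.5432, 0.1069, 0.3589]
ee_rot: [-3.129, -0.268, -0.007]
force: [0.6, -0.3, -0.1]
width: 1.002
gripper_force: 0.0
```

```bash
python3 st.py; python3 - <<'E'
from h import *
for n in('wrist','top'):
    p,d,m=snap(n); C=cloud(d,m)
    cv2.imwrite(f'pics/f_{n}.png',p)
    hsv=cv2.cvtColor(p,cv2.COLOR_BGR2HSV); Y=(hsv[...,0]>18)&(hsv[...,0]<32)&(hsv[...,1]>100)
    for nm,c in(('loose',(.5735,.106)),('tight',(.508,-.063))):
        M=Y&(np.hypot(C[...,0]-c[0],C[...,1]-c[1])<.055)&(C[...,2]>.188)&(C[...,2]<.24)
        if M.sum()>30:
            q=C[M]; print(n,nm,M.sum(),np.percentile(q[:,2],[25,50,75]).round(4),cv2.minAreaRect(q[:,:2].astype(np.float32)*1000))
a=cv2.imread('pics/f_wrist.png')
E
```

```text
15.95 [0.5432 0.1069 0.3589] [-0.125  0.281 -0.215  1.637  0.063  1.226 -1.753] yaw 9.786935009256748 z [ 0.004  0.001 -1.   ] [ 0.6 -0.3 -0.1] [ 0.04 -0.05 -0.02] 1.0018082300561821 0.0
wrist loose 1568 [0.1951 0.196  0.1969] ((574.1891479492188, 106.82063293457031), (84.41390991210938, 16.00586700439453), 15.391544342041016)
wrist tight 504 [0.1944 0.1961 0.197 ] ((528.4166259765625, -43.047611236572266), (35.4848518371582, 16.05047035217285), 45.522438049316406)
top tight 175 [0.1941 0.1957 0.1973] ((509.1251525878906, -62.285064697265625), (79.8915023803711, 16.30349349975586), 44.9294548034668)
```

View pics/f_wrist.png

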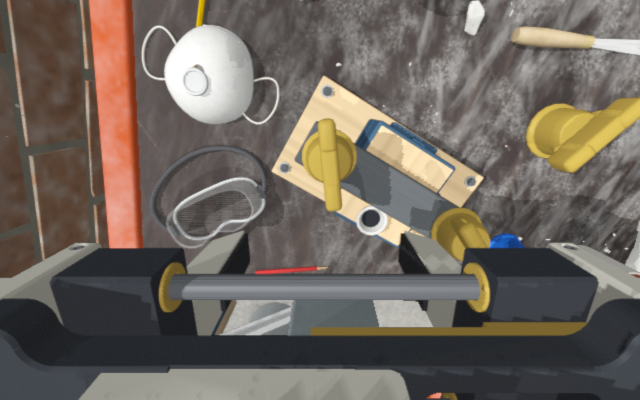

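The picture shows the nut seated, handle at (331,165). Its top reads 0.1960 m and the tight nut's 0.1961 m, it was against its stop, and the goggles at (215,205) are untouched. Handing in.

```bash
python3 -c "
from cell import arm
print(arm.sign_off())"
```

```text
the job is handed in; nothing more can be done
None
```

The loose nut was turned back until its thread start dropped in, then clockwise to a hard stop, about 30° further than the 205° given. Its handle top now reads level with the tight nut's (0.1960 m against 0.1961 m). The arm moved clear, never went near the mug or the goggles, and handed in at about 16 s.

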